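# Load a filter and hold its bayonet collar home

## Task

Press the small amber filter insert flush into the round recess in the top of the filter mount, glass side up. Then set the knurled collar over the mount's barrel with its open end down, turn it until its hidden keyways drop over the pins, and push it fully home against the spring. Finish while still holding the collar pushed home (the spring lifts it if you let go), and leave the other things on the table where they are.

Things in the scene. Friction and masses are not known exactly. Their poses are not given: they have to be found in the camera images.
- mount: Filter mount screwed to the table, immovable. Origin on the table at its axis, z up. Round aluminium foot 76 mm wide, 10 high; black stop shoulder 58 mm wide up to z = 20 mm; aluminium barrel 37 mm wide up to z = 42 mm, its top 3 mm bevelled.
- recess (a point): Centre of the mount's rim, at the mouth of the round recess in the barrel's top: z = 42 mm. Recess 30 mm wide, 7.5 mm deep, flat floor.
- pins (a point): Point on the mount's axis, z = 32 mm, level with the tops of two steel pins 5 mm wide that stick out on two sides of the barrel, half a turn apart, to 23 mm from the axis. The direction they point in differs from start to start; no pose given here tells it.
- spring (a joint): Brass spring ring round the foot of the barrel: 0 m free (its top at mount z = 26 mm) to 0.006 m pressed flush with the shoulder. Pushes back with about 4 N at first touch, 8 N fully down.
- collar: Loose dark knurled collar, 53 mm wide, 28 tall, about 90 g, standing open end down. Origin on its axis at its underside, z up. Bore 40 mm wide, 24 mm deep from below, mouth eased to 43 mm; above it an inward lip 4 mm thick with a 24 mm hole. Home: underside on the shoulder, at mount z = 20 mm.
- keyways (a point): Centre of the collar's underside. Four keyways inside its bore, 90 degrees apart, 8 mm wide, open below, as deep as the bore; neither marks nor the yaw given tell where. The collar rests on the pin tops until turned, by up to a quarter turn, so that two meet the pins (within 4 degrees); then it sinks 6 mm to the spring ring, and is pushed 6 mm more.
- filter: Loose filter insert lying glass up, about 30 g. Origin on its axis at its underside, z up. Black disc 27 mm wide, 7.5 mm thick, that fits the recess; on it a bright hub 17 mm wide, 14 mm tall (the grip) topped with amber glass. Seated: disc on the recess floor, its top flush with the mount's rim.
- tin: bystander: round grey tin, 60 mm wide, 24 tall; origin at the middle of its underside; leave alone
- motor: bystander: small stepper motor with its shaft up, 48 x 42 x 62 mm; origin at the middle of its underside; leave alone
- tape: bystander: red tape roll lying flat, 58 mm wide, 18 tall; origin at the middle of its underside; leave alone
- block: bystander: light metal bearing block, 30 x 34 x 29 mm; origin at the middle of its underside; leave alone
- objective: bystander: white microscope objective standing on end, 31 mm wide, 44 tall; origin at the middle of its underside; leave alone

How it is judged:
On the way:
1. the filter insert is seated flush in the mount's recess (z of filter in the frame of mount between 0.0325 and 0.0362 m and horizontal distance between filter and mount below 0.003 m and angle between filter's own z axis and vertical below 0.08 rad), for 0.2 s.
At the end, for the whole second after the job is handed in: Collar over the pins, fully home (within 1.6 mm of the shoulder, centred within 3 mm, tilt under 0.06 rad), the fingers still on it (over 2 N); filter insert still flush in its recess (within 1.7 mm, centred within 3 mm, tilt under 0.08 rad) (all of step 1 and z of collar in the frame of mount between 0.018 and 0.0216 m and horizontal distance between collar and mount below 0.003 m and angle between collar's own z axis and vertical below 0.06 rad and contact force between the fingers and collar above 2 N); the arm keeps its last pose, push and grip.
It fails at once if the round grey tin is moved more than 30 mm (distance of tin from where it was at the start of the episode above 0.03 m).
It fails at once if the small stepper motor with its shaft up is moved more than 30 mm (distance of motor from where it was at the start of the episode above 0.03 m).
It fails at once if the red tape roll lying flat is moved more than 30 mm (distance of tape from where it was at the start of the episode above 0.03 m).
It fails at once if the light metal bearing block is moved more than 30 mm (distance of block from where it was at the start of the episode above 0.03 m).
It fails at once if the white microscope objective standing on end is moved more than 30 mm (distance of objective from where it was at the start of the episode above 0.03 m).
It also fails if it takes over 72 s, if anything falls off the work surface, if the arm or the gripper's body presses on something with over 40 N, if the wrist force passes 120 N, or if a joint passes its speed limit or range.

## Robot

A 6-joint arm with a two-finger parallel gripper is mounted at the origin on a cart in front of the work surface, level with it; the furniture and walls round the work are solid. World frame = base frame: x ahead of the robot, y to its left, z up, the work surface at z = 0. Lengths are in m, angles in rad, forces in N, time in s.
With the tool pointing down it reaches from about 0.35 to 0.775 m from the base axis. Payload 7.3 kg.
Tool frame: the origin (TCP) lies at the centre of the arm's flange, where the gripper is bolted on; the fingertips stand 178 mm ahead of it and the grasp point (between the pads) lies 159 mm ahead of it (tip_extent is the distance from the TCP to the fingertips, in m); z points along the fingers, y is the line along which they close (so a half turn about z gives the same grasp; the last joint's range is limited). The gripper opens to 92 mm and grips with 3 to 60 N. Pads are 19 mm wide; open, the fingers measure 130 mm over their backs; the gripper's body (75 mm by 190 mm) begins 47 mm behind the grasp point.
Start: joints at [1.121, 0.342, 1.524, -0, 1.275, -0.146], TCP at [0.157, 0.501, 0.405] pointing down, gripper open.
Joint ranges: [-2.53, 2.53], [-0.77, 2.02], [0.04, 2.7], [-1, 4.14], [0.28, 2.66], [-3.11, 3.11]. Speed limits (rad/s): [2.57, 2.57, 3.14, 3.14, 3.14, 3.14].

## Interface

Orientations are given as [roll, pitch, yaw] about the fixed x, y, z axes, in that order (R = Rz(yaw) Ry(pitch) Rx(roll)).
In Python, from cell import * gives the robot as it stands.
- The arm moves only by the tool arm_command, never from a script. Its arguments are lists of equal length, an entry for each row: "xyz": the shift along the world's x, y, z in mm, a list of three; "spin": the turn about the world's z in degrees. In form: {"xyz": [[tx, ty, tz], ...], "spin": [spin, ...]}. A call has 1 to 20 rows; each row shifts and turns the commanded pose from where the row before left it; what a row does not reach is not made up. A row lasts 1/10 s, in which the tool goes at most 50 mm and 8.59 degrees, less where a joint would pass 70% of its speed; a pose out of reach is approached as far as the arm can. A call with a gripper value outside its range is refused whole. "jaw" is the opening, from -1 (shut) to 1 (fully open), set as the call begins (left out, the last holds). The fingers move at their own pace and stop on an object; "squeeze" is the grip in N (left out, the last holds). Time passes only in rows, so rows that do not move let the fingers close. It gives the time, the measured TCP pose, the force, the opening and the grip force at its end, in the units of the state.
- observe(): the state, without advancing time (a new reading comes with each control period).
- read_camera(name): name is "scene" or "top" or "wrist"; returns a dict with "img" (384x512x3 uint8, red, green, blue), "depth" (384x512 float32, m along the optical axis (not along the pixel's ray), 0 where there is no reading), "fx", "fy", "cx", "cy" (pixels), "world_from_camera" (4x4, takes a point from camera to world coordinates). Camera axes: x right, y up, looking along -z (the intrinsics and any distortion apply to the point x, -y, -z); pixel columns grow to the right and rows downward; lengths in m; the calibration is good to about 2 mm. A picture is of the moment at which its call begins.
- hand_in(): hands the job in; it is judged then, once.
The state is a dict: "time": time; "qpos": joint angles; "qvel": joint speeds; "joint_efforts": joint torques, N m; "tool_pos": TCP position; "tool_rot": TCP orientation; "contact_force": force on the tool from outside, world axes, zero at the start; "torque": the same for the moment, N m; "opening": finger opening in m; "grip_force": force on a finger pad.
Only numpy, scipy, OpenCV 4.12 (cv2) and the standard library are available. Lean on these libraries where they do the work, as an engineer would, in place of code of your own. Each camera call takes 0.05 s, during which the arm holds its last target. There are 200 camera calls.

## Working session

There is one attempt and no reset: what is moved stays moved. The work goes in short steps, Python scripts to look and compute and a tool call to move; the robot and the scene stay as the last step left them, time stands still between calls to the robot, and variables do not carry over. Pictures are saved under pics/ and viewed, at most 10 in all, crops included, and the job is handed in when it is done.

Besides the shell and the picture viewer there is one more tool, called after "Call:" as name(argument=value, ...), one argument or row to a line, values as JSON. arm_command: Moves the arm, as the interface text tells. Its arguments: {"type":"object","properties":{"xyz":{"type":"array","items":{"type":"array","items":{"type":"number"}}},"spin":{"type":"array","items":{"type":"number"}},"jaw":{"type":"number"},"squeeze":{"type":"number"}},"required":["xyz","spin"]}

```bash
mkdir -p pics
cat > h.py <<'E'
from cell import *
import numpy as np, cv2
def cloud(c):
    d=c["depth"]; v,u=np.indices(d.shape)
    p=np.stack([(u-c["cx"])/c["fx"]*d,-(v-c["cy"])/c["fy"]*d,-d],-1)
    T=np.array(c["world_from_camera"]); return p@T[:3,:3].T+T[:3,3]
def ray(c,u,v,z):
    T=np.array(c["world_from_camera"]); r=T[:3,:3]@np.array([(u-c["cx"])/c["fx"],-(v-c["cy"])/c["fy"],-1]); o=T[:3,3]
    return o+r*(z-o[2])/r[2]
E
python3 - <<'E'
from h import *
import pickle
o=observe(); print({k:np.round(v,3) for k,v in o.items()})
cs={n:read_camera(n) for n in("top","scene","wrist")}
pickle.dump(cs,open("c0.pkl","wb"))
for n,c in cs.items(): print(n,c["fx"],c["cx"],c["cy"],[k for k in c],np.round(c["world_from_camera"],3).tolist())
cv2.imwrite("pics/a.png",np.hstack([cv2.resize(cs[n]["img"],(400,300)) for n in("top","scene")])[:,:,::-1])
cv2.imwrite("pics/b.png",cs["top"]["img"][:,:,::-1])
E
```

```text
{'time': np.float64(0.0), 'qpos': array([ 1.121,  0.343,  1.525, -0.   ,  1.275, -0.146]), 'qvel': array([ 0.001, -0.   , -0.   ,  0.001, -0.001, -0.   ]), 'joint_efforts': array([ -0.   , -43.124, -24.422,   0.072,   0.056,  -0.   ]), 'tool_pos': array([0.157, 0.501, 0.404]), 'tool_rot': array([-3.14 , -0.   ,  2.838]), 'contact_force': array([-0.094,  0.272, -0.371]), 'torque': array([-0.008,  0.017, -0.048]), 'grip_force': np.float64(0.0), 'opening': np.float64(0.092)}
top 471.8739757369746 253.133854501131 185.29705080216382 ['img', 'depth', 'fx', 'fy', 'cx', 'cy', 'world_from_camera'] [[0.012, 0.996, -0.088, 0.366], [-1.0, 0.011, -0.008, -0.256], [-0.007, 0.088, 0.996, 1.588], [0.0, 0.0, 0.0, 1.0]]
scene 408.1685997395053 253.94869778764013 192.80747361708023 ['img', 'depth', 'fx', 'fy', 'cx', 'cy', 'world_from_camera'] [[0.513, 0.511, -0.69, -0.242], [-0.858, 0.312, -0.408, -0.668], [0.006, 0.801, 0.598, 0.7], [0.0, 0.0, 0.0, 1.0]]
wrist 306.1666682293626 254.95261251816453 193.24496685700453 ['img', 'depth', 'fx', 'fy', 'cx', 'cy', 'world_from_camera'] [[0.3, -0.909, -0.291, 0.078], [0.954, 0.285, 0.092, 0.527], [-0.0, -0.305, 0.952, 0.383], [0.0, 0.0, 0.0, 1.0]]
```

View pics/b.png

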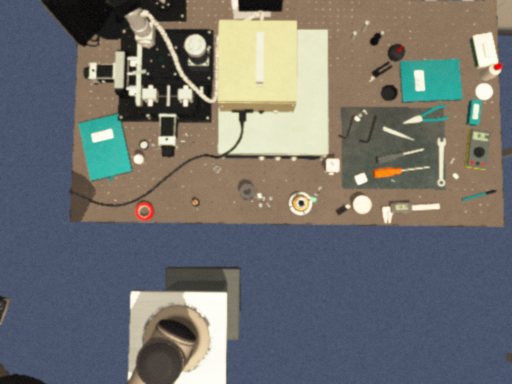

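View pics/a.png

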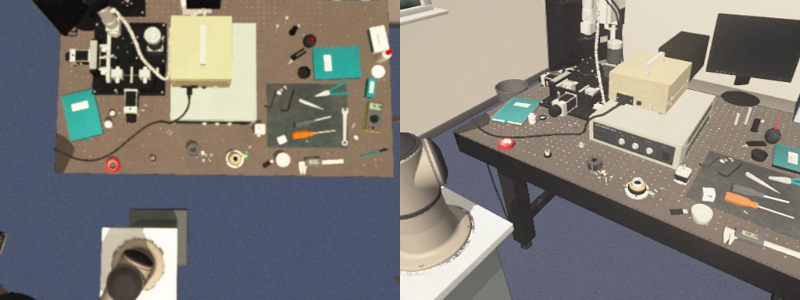

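The top view shows the filter at about (195,202), the collar at (247,189) and the mount at (301,203). The tape is at (145,211) and the tin at (362,204).

Run:
```python
from h import *
import pickle
cs=pickle.load(open("c0.pkl","rb")); c=cs["top"]; P=cloud(c)
for n,(u,v,z) in dict(filter=(195,202,.02),collar=(247,189,.028),mount=(301,203,.042),tape=(145,211,.018),tin=(362,204,.024),block=(332,165,.03)).items():
    print(n,np.round(ray(c,u,v,z),3),np.round(P[v-6:v+7,u-6:u+7,2].max(),3))
# height mask components in top
m=((P[...,2]>.008)&(c["depth"]>0)&(P[...,0]>.25)&(P[...,0]<.55)).astype(np.uint8)
n,l,s,ce=cv2.connectedComponentsWithStats(m)
for i in range(1,n):
    if s[i,4]>8: 
        q=P[l==i]; print(s[i,4],np.round(ce[i]),np.round(np.median(q,0),3),np.round(q[:,2].max(),3))
a=cv2.resize(c["img"][150:225,120:320],(800,300),interpolation=cv2.INTER_CUBIC)
b=cv2.resize(cs["scene"]["img"][150:300,120:420],(600,300),interpolation=cv2.INTER_CUBIC)
b=np.pad(b,((0,0),(0,200),(0,0)))
cv2.imwrite("pics/c.png",np.vstack([a,b])[:,:,::-1])
```

```text
filter [ 0.446 -0.051  0.02 ] 0.03
collar [ 0.491 -0.224  0.028] 0.038
mount [ 0.446 -0.401  0.042] 0.048
tape [0.415 0.115 0.018] 0.026
tin [ 0.446 -0.605  0.024] 1.588
block [ 0.574 -0.505  0.03 ] 0.069
221 [104. 174.] [0.539 0.265 0.015] 0.024
25 [167. 177.] [0.53  0.046 0.011] 0.017
109 [361. 179.] [ 0.529 -0.6    0.031] 0.039
81 [382. 175.] [ 0.545 -0.67   0.026] 0.038
34 [441. 181.] [ 0.526 -0.873  0.012] 0.02
9 [156. 186.] [0.499 0.083 0.011] 0.017
164 [247. 191.] [ 0.482 -0.224  0.028] 0.038
25 [146. 194.] [0.472 0.115 0.01 ] 0.015
13 [ 73. 193.] [0.472 0.362 0.011] 0.019
24 [491. 192.] [ 0.491 -1.039  0.011] 0.022
361 [301. 203.] [ 0.446 -0.402  0.022] 0.048
38 [474. 196.] [ 0.477 -0.979  0.011] 0.024
35 [ 85. 198.] [0.456 0.32  0.011] 0.017
268 [362. 204.] [ 0.445 -0.604  0.025] 0.037
35 [195. 202.] [ 0.446 -0.052  0.021] 0.03
9 [ 97. 203.] [0.44  0.279 0.01 ] 0.017
32 [110. 205.] [0.434 0.232 0.011] 0.018
17 [125. 204.] [0.438 0.182 0.01 ] 0.013
167 [145. 211.] [0.414 0.116 0.019] 0.028
281 [401. 208.] [ 0.434 -0.735  0.014] 0.024
40 [341. 211.] [ 0.422 -0.538  0.01 ] 0.017
49 [431. 206.] [ 0.442 -0.835  0.011] 0.019
35 [387. 218.] [ 0.401 -0.687  0.01 ] 0.018
```

View pics/c.png

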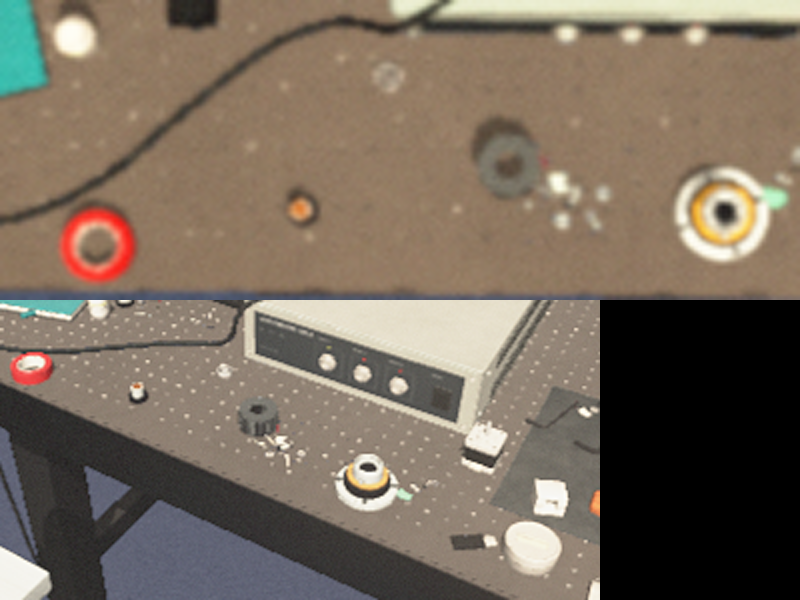

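The crops confirm the three parts; the amber filter insert is alone on the table. I'll move the wrist camera over the filter, with the tool's closing axis along y.

Call:
arm_command(
  xyz=[
    [20.5,-39.5,-7.5],
    [20.5,-39.5,-7.5],
    [20.5,-39.5,-7.5],
    [20.5,-39.5,-7.5],
    [20.5,-39.5,-7.5],
    [20.5,-39.5,-7.5],
    [20.5,-39.5,-7.5],
    [20.5,-39.5,-7.5],
    [20.5,-39.5,-7.5],
    [20.5,-39.5,-7.5],
    [20.5,-39.5,-7.5],
    [20.5,-39.5,-7.5],
    [20.5,-39.5,-7.5],
    [20.5,-39.5,-7.5],
    [0,0,0],
    [0,0,0],
    [0,0,0],
  ],
  spin=[1.25,1.25,1.25,1.25,1.25,1.25,1.25,1.25,1.25,1.25,1.25,1.25,1.25,1.25,0,0,0],
)

```text
time: 1.85
tool_pos: [0.4435, -0.0514, 0.2996]
tool_rot: [3.141, -0.001, -3.14]
contact_force: [-0.5, 0.7, -0.0]
opening: 0.092
grip_force: 0.0
```

Run:
```python
from h import *
import pickle
o=observe(); print({k:np.round(o[k],4).tolist() for k in("time","tool_pos","tool_rot","qpos")})
c=read_camera("wrist"); pickle.dump(c,open("c1.pkl","wb"))
cv2.imwrite("pics/d.png",c["img"][:,:,::-1])
P=cloud(c); h=cv2.cvtColor(c["img"],cv2.COLOR_RGB2HSV)
m=cv2.inRange(h,(5,120,80),(25,255,255)); n,l,s,ce=cv2.connectedComponentsWithStats(m)
for i in range(1,n):
    if s[i,4]>60: print(s[i],ce[i],np.round(np.median(P[l==i],0),4),np.round(ray(c,*ce[i],.0215),4))
```

```text
{'time': 1.85, 'tool_pos': [0.4435, -0.0514, 0.2996], 'tool_rot': [3.141, -0.001, -3.1397], 'qpos': [-0.2874, 0.326, 1.8802, 0.0004, 0.9365, -1.8603]}
[250 191  13  13 132] [256.08333333 196.59848485] [ 0.4464 -0.0487  0.0211] [ 0.4464 -0.0487  0.0215]
[ 80 267  27  52 631] [ 89.47226624 293.4770206 ] [ 0.4144 -0.0976  0.2043] [ 0.547  -0.2124  0.0215]
[403 267  29  52 584] [419.49143836 293.09760274] [ 0.4147 -0.0026  0.2043] [0.5465 0.1127 0.0215]
[ 242  329  270   16 2993] [392.92582693 338.60307384] [ 0.4223 -0.01    0.2137] [0.602  0.0942 0.0215]
```

View pics/d.png

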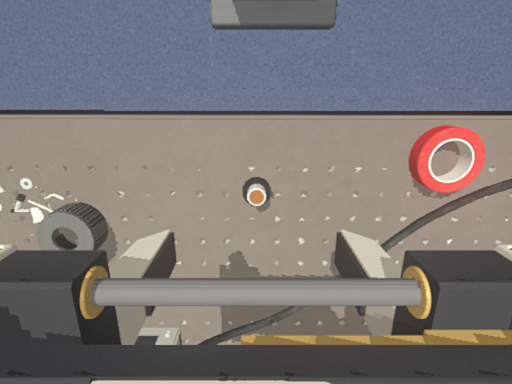

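The wrist view shows the filter glass at (256,197), the tape at (447,160) and the collar at (72,232). The glass is at (0.4464, -0.0487), so I'll descend onto the hub and grip it.

Call:
arm_command(
  xyz=[
    [3,2.7,-22],
    [0,0,-22],
    [0,0,-22],
    [0,0,-22],
    [0,0,-18],
    [0,0,-6],
    [0,0,0],
    [0,0,0],
  ],
  spin=[0,0,0,0,0,0,0,0],
)

```text
time: 2.7
tool_pos: [0.4472, -0.0489, 0.1885]
tool_rot: [-3.141, 0.001, -3.139]
contact_force: [0.7, 0.1, -0.2]
opening: 0.0914
grip_force: 0.0
```

Call:
arm_command(
  xyz=[
    [0,0,0],
    [0,0,0],
    [0,0,0],
    [0,0,0],
    [0,0,0],
    [0,0,0],
    [0,0,0],
    [0,0,0],
    [0,0,0],
    [0,0,0],
    [0,0,0],
    [0,0,0],
  ],
  spin=[0,0,0,0,0,0,0,0,0,0,0,0],
  jaw=-1,
  squeeze=12,
)

```text
time: 3.9
tool_pos: [0.447, -0.0493, 0.1877]
tool_rot: [3.142, 0.0, -3.14]
contact_force: [0.2, -1.0, -0.3]
opening: 0.0162
grip_force: 12.0
```

Call:
arm_command(
  xyz=[
    [0,0,20],
    [0,0,45],
    [0,-10,45],
    [2,-44,22],
    [3,-44,0],
    [3,-44,0],
    [3,-44,0],
    [3,-44,0],
    [3,-44,0],
    [3,-44,0],
    [0,-34,0],
    [0,0,0],
    [0,0,0],
    [0,0,0],
  ],
  spin=[0,0,0,0,0,0,0,0,0,0,0,0,0,0],
)

```text
time: 5.3
tool_pos: [0.4671, -0.4002, 0.3195]
tool_rot: [3.14, -0.001, -3.139]
contact_force: [-0.0, 0.7, -0.1]
opening: 0.0162
grip_force: 12.0
```

Run:
```python
from h import *
import pickle
o=observe(); print({k:np.round(o[k],4).tolist() for k in("time","tool_pos","tool_rot","qpos","opening","grip_force")})
c=read_camera("wrist"); pickle.dump(c,open("c2.pkl","wb"))
cv2.imwrite("pics/e.png",cv2.resize(c["img"][50:350,130:390],None,fx=2,fy=2,interpolation=cv2.INTER_CUBIC)[:,:,::-1])
P=cloud(c)
for z0,z1 in((.037,.046),(.012,.023),(.006,.012)):
    m=((P[...,2]>z0)&(P[...,2]<z1)&(c["depth"]>0)).astype(np.uint8); n,l,s,ce=cv2.connectedComponentsWithStats(m)
    for i in range(1,n):
        if s[i,4]>150: q=P[l==i]; print(z0,s[i],np.round(ce[i]),np.round(q.min(0),4),np.round(q.max(0),4),np.round(np.median(q,0),4))
```

```text
{'time': 5.3, 'tool_pos': [0.4671, -0.4002, 0.3195], 'tool_rot': [3.1403, -0.0007, -3.1393], 'qpos': [-0.8331, 0.5789, 1.3811, 0.0004, 1.183, -2.4064], 'opening': 0.0162, 'grip_force': 12.0}
0.037 [232 151  42  41 502] [253. 171.] [ 0.4298 -0.4185  0.037 ] [ 0.4659 -0.3826  0.0434] [ 0.4461 -0.4001  0.0405]
0.037 [232 311  41   8 220] [253. 315.] [ 0.594 -0.421  0.037] [ 0.5968 -0.3808  0.046 ] [ 0.5957 -0.4001  0.0416]
0.037 [398 311  77   9 451] [436. 315.] [ 0.5941 -0.2534  0.037 ] [ 0.5973 -0.1738  0.046 ] [ 0.5958 -0.2154  0.0415]
0.012 [   0  131   72   65 2406] [ 36. 162.] [ 0.4155 -0.6316  0.0121] [ 0.4752 -0.5728  0.023 ] [ 0.4434 -0.5989  0.0223]
0.012 [223 135  61  61 669] [253. 159.] [ 0.4192 -0.4285  0.0123] [ 0.4762 -0.3721  0.0229] [ 0.4352 -0.3993  0.0191]
0.012 [405 177  49  51 382] [419. 194.] [ 0.4585 -0.2501  0.012 ] [ 0.508  -0.2128  0.023 ] [ 0.4721 -0.2443  0.0181]
0.012 [ 56 226  27  29 248] [ 71. 239.] [ 0.5107 -0.597   0.012 ] [ 0.5381 -0.577   0.023 ] [ 0.5231 -0.5835  0.0177]
0.006 [ 88 123  39  35 623] [107. 140.] [ 0.4094 -0.5568  0.006 ] [ 0.4416 -0.5199  0.0091] [ 0.4252 -0.5382  0.0071]
0.006 [ 214  124   78   77 1729] [252. 158.] [ 0.4101 -0.438   0.0061] [ 0.4846 -0.3633  0.012 ] [ 0.437  -0.4011  0.0092]
0.006 [ 41 131  34  53 152] [ 65. 153.] [ 0.4168 -0.5983  0.006 ] [ 0.4672 -0.5738  0.0119] [ 0.436  -0.5775  0.0084]
0.006 [402 175  42  47 173] [414. 191.] [ 0.4588 -0.2504  0.0061] [ 0.5065 -0.2162  0.012 ] [ 0.472  -0.2442  0.009 ]
```

View pics/e.png

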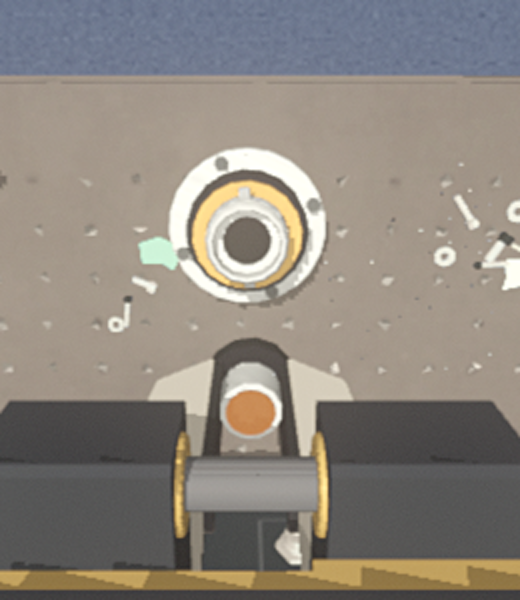

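The mount is at crop (247,232), with one pin visible at crop (245,193), on the robot side. The held filter shows at crop (250,412) and hangs straight. Next I'll refine the mount centre, the filter's position in the tool and the pin direction.

Run:
```python
from h import *
import pickle
from scipy.optimize import least_squares
c=pickle.load(open("c2.pkl","rb")); P=cloud(c); img=c["img"]; h=cv2.cvtColor(img,cv2.COLOR_RGB2HSV)
def fit(q):
    f=lambda p:np.hypot(q[:,0]-p[0],q[:,1]-p[1])-p[2]
    r=least_squares(f,[.447,-.4,.03],loss="soft_l1",f_scale=.0005); return np.round(r.x,4),np.round(np.std(r.fun),4)
# foot outer edge: boundary of z>5mm region
for z0,z1,zp in((.005,.05,.010),(.0395,.05,.042)):
    m=((P[...,2]>z0)&(P[...,2]<z1)&(c["depth"]>0)&(np.hypot(P[...,0]-.447,P[...,1]+.4)<.045)).astype(np.uint8)
    k=max(cv2.findContours(m,cv2.RETR_EXTERNAL,cv2.CHAIN_APPROX_NONE)[0],key=cv2.contourArea)[:,0]
    print(z0,fit(np.array([ray(c,u,v,zp) for u,v in k])))
# recess: dark floor contour / inner rim by depth
m=((P[...,2]<.038)&(P[...,2]>.03)&(np.hypot(P[...,0]-.447,P[...,1]+.4)<.013)).astype(np.uint8)
print("floor",m.sum(),np.round(np.median(P[m>0],0),4))
g=cv2.inRange(h,(5,120,60),(25,255,255)); n,l,s,ce=cv2.connectedComponentsWithStats(g)
for i in range(1,n):
    if s[i,4]>60: print(s[i],ce[i],np.round(np.median(P[l==i],0),4),np.round(ray(c,*ce[i],.1533),4))
for px in((252.5,145.5),(252.5,148),(252.5,194),(252.5,190)): print(px,img[int(px[1]),int(px[0])],np.round(P[int(px[1]),int(px[0])],4),np.round(ray(c,*px,.0295),4))
```

```text
0.005 (array([ 0.4474, -0.4005,  0.0371]), np.float64(0.0003))
0.0395 (array([ 0.4474, -0.4004,  0.017 ]), np.float64(0.0004))
floor 645 [ 0.4469 -0.4001  0.0339]
[243 246  24  21 398] [254.86683417 255.91708543] [ 0.4666 -0.3986  0.1528] [ 0.4663 -0.3987  0.1533]
[217 267   7  52 224] [219.58928571 294.15625   ] [ 0.4372 -0.4088  0.2254] [ 0.4902 -0.4183  0.1533]
[286 266   8  27  86] [289.62790698 276.98837209] [ 0.434  -0.389   0.2224] [ 0.4792 -0.3797  0.1533]
[287 295   7  24  90] [290.08888889 309.92222222] [ 0.4423 -0.3891  0.227 ] [ 0.5007 -0.3786  0.1533]
[  96  330  307   15 3427] [266.08462212 338.51794573] [ 0.4459 -0.3915  0.2334] [ 0.5208 -0.392   0.1533]
(252.5, 145.5) [231 230 222] [ 0.4261 -0.401   0.0308] [ 0.4267 -0.4006  0.0295]
(252.5, 148) [226 224 215] [ 0.4285 -0.401   0.0317] [ 0.4289 -0.4006  0.0295]
(252.5, 194) [129 113  91] [ 0.4727 -0.4011  0.0257] [ 0.4715 -0.4006  0.0295]
(252.5, 190) [243 242 234] [ 0.4637 -0.401   0.0422] [ 0.4676 -0.4006  0.0295]
```

Call:
arm_command(
  xyz=[
    [-10,-1.2,-20],
    [-9,0,-25],
    [0,0,-25],
    [0,0,-12],
    [0,0,-4],
    [0,0,0],
    [0,0,0],
    [0,0,0],
  ],
  spin=[0,0,0,0,0,0,0,0],
)

```text
time: 6.15
tool_pos: [0.4484, -0.4027, 0.2349]
tool_rot: [-3.14, 0.001, -3.14]
contact_force: [-0.8, -0.2, 0.0]
opening: 0.016
grip_force: 12.0
```

Call:
arm_command(
  xyz=[
    [0,0,-2],
    [0,0,-2],
    [0,0,-2],
    [0,0,-1],
    [0,0,0],
    [0,0,0],
    [0,0,0],
  ],
  spin=[0,0,0,0,0,0,0],
)

```text
time: 6.85
tool_pos: [0.448, -0.4026, 0.2268]
tool_rot: [3.142, 0.0, -3.14]
contact_force: [0.5, -0.3, 0.1]
opening: 0.0163
grip_force: 12.0
```

There is no contact force 3 mm below the rim, so the filter has entered the recess. I'll seat it.

Call:
arm_command(
  xyz=[
    [0,0,-1.5],
    [0,0,-1.5],
    [0,0,-1],
    [0,0,-0.5],
    [0,0,0],
    [0,0,0],
    [0,0,0],
  ],
  spin=[0,0,0,0,0,0,0],
)

```text
time: 7.55
tool_pos: [0.448, -0.4025, 0.2223]
tool_rot: [3.142, 0.0, -3.14]
contact_force: [0.1, -0.1, 0.8]
opening: 0.0161
grip_force: 12.0
```

Call:
arm_command(
  xyz=[
    [0,0,-0.7],
    [0,0,0],
    [0,0,0],
    [0,0,0],
  ],
  spin=[0,0,0,0],
)

```text
time: 7.95
tool_pos: [0.448, -0.4025, 0.2222]
tool_rot: [-3.141, 0.0, -3.14]
contact_force: [-1.0, 2.9, 5.1]
opening: 0.0163
grip_force: 12.0
```

Call:
arm_command(
  xyz=[
    [0,0,0],
    [0,0,0],
    [0,0,0],
    [0,0,0],
    [0,0,0],
    [0,0,0],
    [0,0,5],
    [0,0,20],
    [0,10,35],
    [0,20,35],
    [0,35,0],
    [10,40,0],
    [10,40,0],
    [10,30,0],
    [6,3,0],
    [0,0,0],
    [0,0,0],
    [0,0,0],
  ],
  spin=[0,0,0,0,0,0,0,0,0,0,0,0,0,0,0,0,0,0],
  jaw=1,
)

```text
time: 9.75
tool_pos: [0.4837, -0.2256, 0.3165]
tool_rot: [-3.141, -0.0, -3.141]
contact_force: [-0.4, -0.6, 0.8]
opening: 0.0916
grip_force: 0.0
```

Run:
```python
from h import *
import pickle
o=observe(); print({k:np.round(o[k],4).tolist() for k in("time","tool_pos","tool_rot","qpos","opening","grip_force")})
c=read_camera("wrist"); pickle.dump(c,open("c3.pkl","wb"))
cv2.imwrite("pics/f.png",c["img"][:,:,::-1])
P=cloud(c)
from scipy.optimize import least_squares
def fit(q,p0):
    r=least_squares(lambda p:np.hypot(q[:,0]-p[0],q[:,1]-p[1])-p[2],p0,loss="soft_l1",f_scale=.0005); return np.round(r.x,4),np.round(np.std(r.fun),4)
m=((P[...,2]>.0265)&(P[...,2]<.032)&(np.hypot(P[...,0]-.485,P[...,1]+.224)<.04)).astype(np.uint8)
k=max(cv2.findContours(m,cv2.RETR_EXTERNAL,cv2.CHAIN_APPROX_NONE)[0],key=cv2.contourArea)[:,0]
print("collar",fit(np.array([ray(c,u,v,.028) for u,v in k]),[.485,-.224,.026]), np.median(P[m>0],0))
h=cv2.cvtColor(c["img"],cv2.COLOR_RGB2HSV)
g=cv2.inRange(h,(5,120,60),(25,255,255)); n,l,s,ce=cv2.connectedComponentsWithStats(g)
for i in range(1,n):
    if s[i,4]>40: print(s[i],ce[i],np.round(np.median(P[l==i],0),4),np.round(ray(c,*ce[i],.056),4))
```

```text
{'time': 9.75, 'tool_pos': [0.4837, -0.2256, 0.3165], 'tool_rot': [-3.1415, -0.0001, -3.1414], 'qpos': [-0.5801, 0.4447, 1.6276, -0.0002, 1.0693, -2.151], 'opening': 0.0916, 'grip_force': 0.0}
collar (array([ 0.4849, -0.2225,  0.025 ]), np.float64(0.0005)) [ 0.48425867 -0.22223547  0.02730513]
[ 32 121  55  57 496] [ 68.50201613 145.83266129] [ 0.4407 -0.3858  0.0249] [ 0.4391 -0.3701  0.056 ]
[ 25 149  16  15 183] [ 32.07103825 156.30601093] [ 0.4474 -0.4008  0.0555] [ 0.4474 -0.4004  0.056 ]
[ 79 267  28  52 651] [ 89.60983103 293.21198157] [ 0.4546 -0.2719  0.2211] [ 0.5744 -0.3759  0.056 ]
[404 267  28  52 629] [419.81399046 292.936407  ] [ 0.4546 -0.177   0.2214] [ 0.5743 -0.0728  0.056 ]
[ 242  329  270   16 2982] [392.92421194 338.61267606] [ 0.4626 -0.1844  0.2305] [ 0.6262 -0.0904  0.056 ]
```

View pics/f.png

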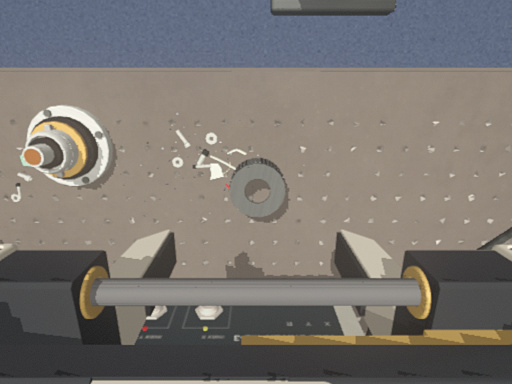

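The filter is seated: its glass is at z 55.5 mm (56 expected), centred on the mount. The collar is at pixel (257,190), at (0.4849, -0.2225). I'll grip it.

Call:
arm_command(
  xyz=[
    [1.8,1.4,-25],
    [0,0,-30],
    [0,0,-30],
    [0,0,-25],
    [0,0,-15],
    [0,0,-6],
    [0,0,0],
    [0,0,0],
    [0,0,0],
  ],
  spin=[0,0,0,0,0,0,0,0,0],
)

```text
time: 10.7
tool_pos: [0.4861, -0.2235, 0.1866]
tool_rot: [-3.141, 0.002, -3.14]
contact_force: [-0.1, -0.7, 0.5]
opening: 0.0918
grip_force: 0.0
```

Call:
arm_command(
  xyz=[
    [0,0,0],
    [0,0,0],
    [0,0,0],
    [0,0,0],
    [0,0,0],
    [0,0,0],
    [0,0,0],
    [0,0,0],
    [0,0,0],
    [0,0,0],
  ],
  spin=[0,0,0,0,0,0,0,0,0,0],
  jaw=-1,
  squeeze=20,
)

```text
time: 11.7
tool_pos: [0.4858, -0.2231, 0.1855]
tool_rot: [3.141, 0.0, -3.14]
contact_force: [-0.9, 0.2, 0.5]
opening: 0.052
grip_force: 20.0
```

Call:
arm_command(
  xyz=[
    [0,0,20],
    [0,0,40],
    [0,-10,40],
    [-3,-36,25],
    [-3,-45,10],
    [-6,-45,0],
    [-6,-36,0],
    [0,-7,0],
    [0,0,0],
    [0,0,0],
    [0,0,0],
  ],
  spin=[0,0,0,0,0,0,0,0,0,0,0],
)

```text
time: 12.8
tool_pos: [0.4683, -0.4007, 0.3204]
tool_rot: [3.141, -0.0, -3.138]
contact_force: [0.7, 0.7, -0.7]
opening: 0.0522
grip_force: 20.0
```

Run:
```python
from h import *
import pickle
from scipy.optimize import least_squares
o=observe(); print({k:np.round(o[k],4).tolist() for k in("time","tool_pos","tool_rot","opening","grip_force")})
T=o["tool_pos"]; dz=T[2]-.1855
c=read_camera("wrist"); pickle.dump(c,open("c4.pkl","wb"))
cv2.imwrite("pics/g.png",c["img"][60:360,:,::-1])
P=cloud(c)
def fit(q,p0):
    r=least_squares(lambda p:np.hypot(q[:,0]-p[0],q[:,1]-p[1])-p[2],p0,loss="soft_l1",f_scale=.0005); return np.round(r.x,4),np.round(np.std(r.fun),4)
def reg(m,zp,p0,n):
    k=max(cv2.findContours(m.astype(np.uint8),cv2.RETR_EXTERNAL,cv2.CHAIN_APPROX_NONE)[0],key=cv2.contourArea)[:,0]
    print(n,fit(np.array([ray(c,u,v,zp) for u,v in k]),p0))
R=np.hypot(P[...,0]-.4474,P[...,1]+.4005)
reg((P[...,2]>.005)&(P[...,2]<.06)&(R<.045),.010,[.447,-.4,.037],"foot")
h=cv2.cvtColor(c["img"],cv2.COLOR_RGB2HSV)
g=cv2.inRange(h,(5,120,60),(25,255,255))>0
print("glass",np.round(np.median(P[g&(R<.015)],0),4))
R2=np.hypot(P[...,0]-T[0],P[...,1]-T[1]); m=(abs(P[...,2]-dz-.028)<.003)&(R2<.04)
print("collar top",m.sum(),np.round(np.median(P[m],0),4),np.round(P[m].min(0),4),np.round(P[m].max(0),4))
n=P[m]; A=np.c_[n[:,:2],np.ones(len(n))]; print("tilt",np.linalg.lstsq(A,n[:,2],rcond=None)[0])
```

```text
{'time': 12.8, 'tool_pos': [0.4683, -0.4007, 0.3204], 'tool_rot': [3.1407, -0.0004, -3.1384], 'opening': 0.0522, 'grip_force': 20.0}
foot (array([ 0.4473, -0.4005,  0.0371]), np.float64(0.0003))
glass [ 0.4471 -0.4007  0.2346]
collar top 4325 [ 0.4579 -0.3997  0.162 ] [ 0.4418 -0.4396  0.16  ] [ 0.4767 -0.362   0.1659]
tilt [0.00486293 0.00038797 0.16000541]
```

View pics/g.png

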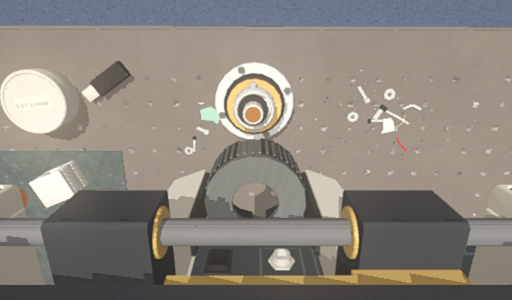

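The collar is held level at (256,180) and the filter sits flush in the mount at (253,115). I'll bring the collar over the barrel.

Call:
arm_command(
  xyz=[
    [-10,-1.5,0],
    [-10,0,-10],
    [0,0,-25],
    [0,0,-25],
    [0,0,-20],
    [0,0,-9],
    [0,0,-2],
    [0,0,0],
    [0,0,0],
    [0,0,0],
  ],
  spin=[0,0,0,0,0,0,0,0,0,0],
)

```text
time: 13.85
tool_pos: [0.448, -0.4038, 0.2307]
tool_rot: [-3.14, 0.001, -3.14]
contact_force: [0.6, -0.5, -1.1]
opening: 0.0518
grip_force: 20.0
```

Call:
arm_command(
  xyz=[
    [0,0,-2],
    [0,0,-2],
    [0,0,-2],
    [0,0,-2],
    [0,0,0],
    [0,0,0],
    [0,0,0],
  ],
  spin=[0,0,0,0,0,0,0],
)

```text
time: 14.55
tool_pos: [0.4478, -0.4034, 0.2214]
tool_rot: [3.141, -0.0, -3.14]
contact_force: [0.2, 0.7, -1.8]
opening: 0.0519
grip_force: 20.0
```

Call:
arm_command(
  xyz=[
    [0,0.8,-1],
    [0,0,-1.5],
    [0,0,-1.5],
    [0,0,-1],
    [0,0,0],
    [0,0,0],
    [0,0,0],
    [0,0,0],
  ],
  spin=[0,0,0,0,0,0,0,0],
)

```text
time: 15.35
tool_pos: [0.4478, -0.4028, 0.2165]
tool_rot: [3.141, -0.0, -3.14]
contact_force: [-0.2, 0.7, -0.9]
opening: 0.0519
grip_force: 20.0
```

Call:
arm_command(
  xyz=[
    [0,0,-0.5],
    [0,0,-0.5],
    [0,0,-0.5],
    [0,0,-0.5],
    [0,0,0],
    [0,0,0],
    [0,0,0],
  ],
  spin=[0,0,0,0,0,0,0],
)

```text
time: 16.05
tool_pos: [0.4478, -0.4028, 0.2146]
tool_rot: [3.141, 0.0, -3.14]
contact_force: [-0.2, 1.4, 0.7]
opening: 0.0518
grip_force: 20.0
```

The collar's underside is at about 29 mm, below the pin tops, with almost no force, so it may already be aligned. I'll continue down to the spring.

Call:
arm_command(
  xyz=[
    [0,0,-1],
    [0,0,-1],
    [0,0,-1],
    [0,0,0],
    [0,0,0],
    [0,0,0],
  ],
  spin=[0,0,0,0,0,0],
)

```text
time: 16.65
tool_pos: [0.4478, -0.4026, 0.2114]
tool_rot: [3.141, -0.0, -3.14]
contact_force: [0.0, 4.3, 2.5]
opening: 0.0518
grip_force: 20.0
```

It is aligned: spring contact came at the expected height. I'll grip harder, relieve the side force and push home.

Call:
arm_command(
  xyz=[
    [0,0.6,0],
    [0,0,0],
    [0,0,-1],
    [0,0,-1],
    [0,0,-1],
    [0,0,-1],
    [0,0,0],
    [0,0,0],
    [0,0,0],
  ],
  spin=[0,0,0,0,0,0,0,0,0],
  squeeze=40,
)

```text
time: 17.55
tool_pos: [0.4478, -0.4023, 0.2079]
tool_rot: [-3.141, 0.0, -3.14]
contact_force: [-2.0, 3.8, 6.3]
opening: 0.0516
grip_force: 40.0
```

Call:
arm_command(
  xyz=[
    [-0.3,0.4,-1],
    [0,0,-1],
    [0,0,-0.6],
    [0,0,0],
    [0,0,0],
    [0,0,0],
    [0,0,0],
  ],
  spin=[0,0,0,0,0,0,0],
)

```text
time: 18.25
tool_pos: [0.4477, -0.4021, 0.2058]
tool_rot: [-3.14, 0.001, -3.14]
contact_force: [-0.5, 2.7, 7.5]
opening: 0.0516
grip_force: 40.0
```

Call:
arm_command(
  xyz=[
    [0,0.3,-0.6],
    [0,0,-0.6],
    [0,0,0],
    [0,0,0],
    [0,0,0],
    [0,0,0],
    [0,0,0],
  ],
  spin=[0,0,0,0,0,0,0],
)

```text
time: 18.95
tool_pos: [0.4476, -0.402, 0.2055]
tool_rot: [-3.14, 0.001, -3.14]
contact_force: [-3.2, 3.1, 13.8]
opening: 0.0517
grip_force: 40.0
```

Run:
```python
from h import *
o=observe(); print({k:np.round(o[k],4).tolist() for k in("time","tool_pos","tool_rot","contact_force","grip_force")})
w=read_camera("wrist"); s=read_camera("scene")
P=cloud(w); R=np.hypot(P[...,0]-.4474,P[...,1]+.4005)
m=(R<.025)&(P[...,2]>.043)&(P[...,2]<.053); print("top z",m.sum(),np.round(np.median(P[m],0),4))
h=cv2.cvtColor(w["img"],cv2.COLOR_RGB2HSV); g=(cv2.inRange(h,(5,120,60),(25,255,255))>0)&(R<.02); print("glass",g.sum(),np.round(np.median(P[g],0),4))
a=cv2.resize(w["img"][180:330,156:356],(400,300)); b=cv2.resize(s["img"][190:290,250:370],(360,300),interpolation=cv2.INTER_CUBIC)
cv2.imwrite("pics/i.png",np.hstack([a,b])[:,:,::-1])
```

```text
{'time': 18.95, 'tool_pos': [0.4476, -0.402, 0.2055], 'tool_rot': [-3.1396, 0.0013, -3.14], 'contact_force': [-3.2239, 3.1065, 13.8342], 'grip_force': 40.0047}
top z 3817 [ 0.4386 -0.3999  0.0472]
glass 344 [ 0.4461 -0.4013  0.0556]
```

View pics/i.png

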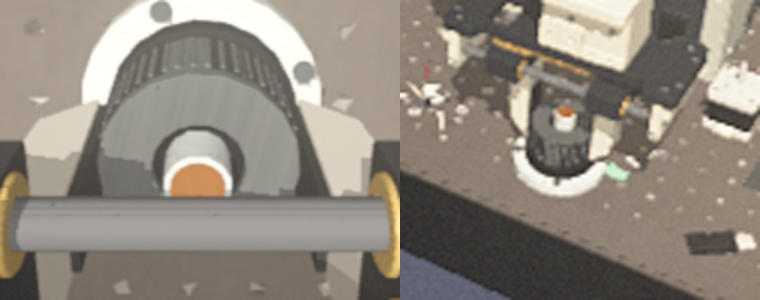

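The wrist view shows the collar around the hub at (200,180), with the shoulder covered. Its top is at about 47–48 mm, and the force rose to 14 N on the hard stop, so it is home. The glass is still at 55.6 mm. Handing in.

```bash
python3 -c "
from cell import *
print(hand_in())"
```

```text
the job is handed in; nothing more can be done
None
```

The filter insert is flush in the recess and the collar is held home on the shoulder at about 14 N. I handed the job in at about 19 s; no verdict came back.

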